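Turn the hole punch's lever in under the desk rack

ROBOT

A 6-joint arm with a two-finger parallel gripper is mounted at the origin on the work surface. World frame = base frame: x ahead of the robot, y to its left, z up, the work surface at z = 0. Lengths are in m, angles in rad, forces in N, time in s.
With the tool pointing down it reaches from about 0.25 to 0.725 m from the base axis. Payload 4 kg.
Tool frame: the origin (TCP) lies at the very end of the fingers, on their centre line; the grasp point (between the pads) lies 19 mm behind it; z points along the fingers, y is the line along which they close (so a half turn about z gives the same grasp; the last joint's range is limited). The gripper opens to 85 mm and grips with 20 to 120 N. Pads are 22 mm wide; open, the fingers measure 114 mm over their backs; the gripper's body (76 mm by 85 mm) begins 54 mm behind the grasp point. The pads swing forward as they close: fully open they stand 13 mm farther back than shut.
Start: joints at [-1.307, 0.241, 0.005, 1.335, 0, 1.571], TCP at [0.13, -0.483, 0.231] pointing down, gripper open.
Joint ranges: [-2.72, 2.72], [-1.05, 1.87], [-1.09, 1.28], [-1.99, 2.15], [-1.42, 1.44], [-3.14, 3.14]. Speed limits (rad/s): [2.79, 2.79, 3.14, 3.14, 3.14, 3.14].

INTERFACE

Orientations are given as a unit quaternion [w, x, y, z].
In Python, from cell import get_state, read_camera, finish_job gives the robot as it stands.
- The arm moves only by the shell command python3 -m inch 'ROWS'. ROWS is JSON, a list of rows, each an object with "grip": the opening, from -1 (shut) to 1 (fully open), so that 0 is half open; "slide": the shift along the tool's x, y, z in units of 0.12 m (1.0 is 0.12 m), a list of three; "turn": the turn, a rotation vector about the tool's x, y, z in units of 90 degrees (1.0 is 90 degrees), a list of three. In form: [{"grip": grip, "slide": [x, y, z], "turn": [ax, ay, az]}, ...]. A call has 1 to 10 rows; each row shifts and turns the commanded pose from where the row before left it, along the tool's axes as they then stand; what a row does not reach is not made up. A row lasts 1/10 s, in which the tool goes at most 50 mm and 8.59 degrees, less where a joint would pass 70% of its speed; a pose out of reach is approached as far as the arm can. A call with a number of a shift or a turn outside -1 to 1 is refused whole. A call with a gripper value outside its range is refused whole. The fingers move at their own pace and stop on an object; the grip force is fixed at half the most. Time passes only in rows, so rows that do not move let the fingers close. It gives the time, the measured TCP pose, the force, the opening and the grip force at its end, in the units of the state.
- get_state(): the state, without advancing time (a new reading comes with each control period).
- read_camera(name): name is "side" or "top"; returns a dict with "img" (420x560x3 uint8, red, green, blue), "depth" (420x560 float32, m along the optical axis (not along the pixel's ray), 0 where there is no reading), "fx", "fy", "cx", "cy" (pixels), "extrinsics" (4x4, takes a point from camera to world coordinates). Camera axes: x right, y up, looking along -z (the intrinsics and any distortion apply to the point x, -y, -z); pixel columns grow to the right and rows downward; lengths in m; the calibration is good to about 2 mm. A picture is of the moment at which its call begins.
- finish_job(): hands the job in; it is judged then, once.
The state is a dict: "time": time; "joint_pos": joint angles; "joint_velocities": joint speeds; "tau": joint torques, N m; "ee_pos": TCP position; "tcp_rot": TCP orientation; "wrist_force": force on the tool from outside, world axes, zero at the start; "torque": the same for the moment, N m; "opening": finger opening in m; "gripper_force": force on a finger pad.
Only numpy, scipy, OpenCV 4.12 (cv2) and the standard library are available. Lean on these libraries where they do the work, as an engineer would, in place of code of your own. Each camera call takes 0.05 s, during which the arm holds its last target. There are 200 camera calls.

TASK

The hole punch stands the wrong way round under the wire rack: its long lever sticks out over the desk's hinged lid, where it gets caught. Draw the punch out, swing the lever round past its neighbours and put the punch back lever first, pointing straight in under the rack midway between torch and paperweight and pushed gently home until you feel the lever's end meet the wire stop at the back, with nothing of it left over the lid. Leave it standing flat on the desk, and do not shift or knock over any of the other things.

Things in the scene. Friction and masses are not known exactly. Their poses are not given: they have to be found in the camera images.
- punch: Grey steel two-hole punch, 0.5 to 0.9 kg, loose. Origin: underside, middle of the base; x along the lever, z up. Base 84 (x) by 104 (y) by 12 mm high. Two posts under a cross bridge, springs and a bar above, fill x -35 to -13 mm over the full width, 68 mm high. At the start the base stands partly under the rack, only the lever can be taken from above, and the lever points at the robot
- lever_grip (a point): A point on the lever's rubber hand grip, 150 mm from the punch's origin along its x, 52 mm up. The hand grip is 26 mm wide (y), 18 mm thick (43 to 61 mm above the desk), from x 96 to 210 mm. The lever is locked down and rigid; from x 34 to 96 mm it is a steel bar 28 mm wide, 54 to 62 mm above the desk
- frame_block (a point): A point inside the punch's upright frame block, at x 5 mm in the punch's frame, 45 mm above the desk. The block is 45 mm wide (y), x -30 to +34 mm, top 70 mm above the desk; both its sides are free above the 12 mm base from x -13 mm on, so it can be gripped across here from above
- lever_end (a point): Middle of the lever's end face, 210 mm from the punch's origin along its x, 52 mm above its underside
- front_left (a point): Front corner of the punch's base, on the underside, at x -42, y +52 mm in the punch's frame (the base's edge away from the lever)
- front_right (a point): The other front corner of the base, at x -42, y -52 mm in the punch's frame
- rack: Fixed steel wire rack, 540 mm wide (y), 160 deep, 111 high, stock on its ends up to 170. Origin: on the desk under its front edge's middle; x points inward, away from the robot. Free height under the wires 100 mm, front open. A wire stop, 155 mm wide, 33 to 70 mm above the desk, hangs across the middle near the back, screwed fast anywhere from x 135 to 152 mm (front face): feel for it
- desk_lid: The desk's hinged wooden lid, let in flush with the desk top (height 0), it stays shut. Origin: middle of the hinge line; the lid lies on the -x side of it, 340 mm deep and 660 mm wide, and x points across the fixed strip to the rack (about 140 mm further on)
- pencil_tin: Bystander: round aluminium pencil tin, 70 mm across, 98 mm high, pencils up to 160 mm. Origin: centre of its underside. It stands in front of the rack on one side of the punch, about 220 mm from its middle line, left or right, and blocks the lever's way round on that side
- notebook: Bystander: notebook lying flat, 150 by 106 by 12 mm. Origin: centre of its underside. It lies on the other side of the punch than the pencil tin; the lever passes above it
- torch: Bystander: black plastic torch with a slide switch, 145 mm long, 42 mm across the head, lying under the rack beside the punch. Origin: on the desk under its middle, x along it to the head
- paperweight: Bystander: round glass paperweight, 72 mm across, 53 mm high, under the rack on the other side of the punch. Origin: centre of its underside
- board_eraser: Bystander: wooden board eraser with a felt sole, 130 by 52 by 40 mm, at the desk's left. Origin: centre of its underside
- tape_dispenser: Bystander: black tape dispenser, 150 by 56 by 86 mm, at the desk's right. Origin: centre of its underside

How it is judged:
By the outcome, as a careful person would: the job done as asked, in the order asked, and still so for the second after the job is handed in, with the robot touching nothing.
It also fails if it takes over 58 s, if anything falls off the work surface, if the arm or the gripper's body presses on something with over 40 N, if the wrist force passes 120 N, or if a joint passes its speed limit or range.

## Working session

There is one attempt and no reset: what is moved stays moved. The work goes in short steps, Python scripts to look and compute and a shell command to move; the robot and the scene stay as the last step left them, time stands still between calls to the robot, and variables do not carry over. Pictures are saved under pics/ and viewed, at most 13 in all, crops included, and the job is handed in when it is done.

```bash
ls; mkdir -p pics; python3 - <<'E'
from cell import *
import cv2,numpy as np
s=get_state();print({k:np.round(v,3).tolist() for k,v in s.items()})
for n in("top","side"):
    c=read_camera(n);cv2.imwrite(f"pics/{n}0.png",c["img"][:,:,::-1]);print(n,c["fx"],c["cx"],c["cy"],np.round(c["extrinsics"],3).tolist(),[k for k in c])
    np.savez(f"{n}0.npz",**{k:v for k,v in c.items()})
E
```

```text
pics
{'time': 0.0, 'joint_pos': [-1.307, 0.241, 0.004, 1.335, -0.0, 1.571], 'joint_velocities': [0.003, 0.002, -0.0, -0.002, 0.0, -0.0], 'tau': [-0.003, -37.232, 25.241, 0.017, -0.0, 0.0], 'ee_pos': [0.13, -0.482, 0.23], 'tcp_rot': [-0.001, 0.991, 0.132, -0.0], 'wrist_force': [-1.478, -0.718, 0.196], 'torque': [0.031, 0.004, -0.014], 'gripper_force': 0.0, 'opening': 0.085}
top 473.96829952907314 271.480164705683 218.90942784703424 [[-0.012, 0.984, -0.176, 0.402], [-1.0, -0.015, -0.015, -0.033], [-0.017, 0.176, 0.984, 1.311], [0.0, 0.0, 0.0, 1.0]] ['img', 'depth', 'fx', 'fy', 'cx', 'cy', 'extrinsics']
side 431.1890410080467 278.77560221027323 217.90086987340655 [[-0.701, 0.499, -0.509, 0.021], [-0.713, -0.501, 0.491, 0.562], [-0.01, 0.707, 0.707, 0.914], [0.0, 0.0, 0.0, 1.0]] ['img', 'depth', 'fx', 'fy', 'cx', 'cy', 'extrinsics']
```

View pics/top0.png

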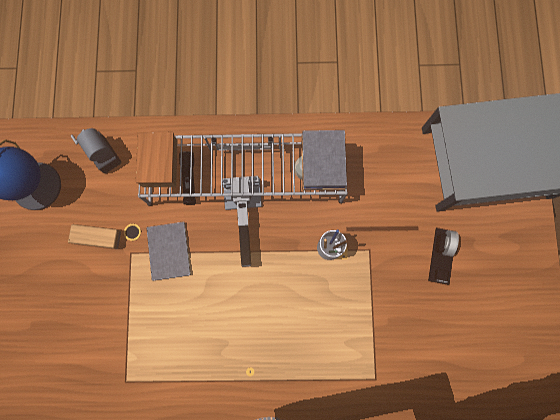

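View pics/side0.png

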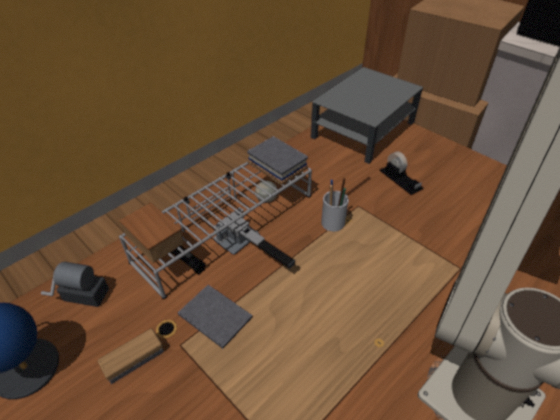

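The top view shows the lever pointing down the image to (249,266). The punch frame is at (243,190), the torch at (188,180), the paperweight at (299,165), the tin at (333,243) on the right (-y), and the notebook at (169,250) on the left. The lever therefore has to swing round by the left. Next is a closer crop with measurements.

```bash
cat >h.py <<'E'
import numpy as np,cv2
from cell import *
def load(n):return dict(np.load(n+".npz"))
def shoot(n,save):
    c=read_camera(n);np.savez(save+".npz",**c);return c
def plane(c,u,v,z):
    E=c["extrinsics"];d=E[:3,:3]@np.array([(u-c["cx"])/c["fx"],-(v-c["cy"])/c["fy"],-1]);o=E[:3,3]
    return o+d*(z-o[2])/d[2]
def cloud(c):
    v,u=np.mgrid[:420,:560];d=c["depth"]
    p=np.stack([(u-c["cx"])/c["fx"]*d,-(v-c["cy"])/c["fy"]*d,-d],-1)
    return p@c["extrinsics"][:3,:3].T+c["extrinsics"][:3,3]
def proj(c,p):
    E=c["extrinsics"];q=E[:3,:3].T@(np.array(p)-E[:3,3]);return c["cx"]-c["fx"]*q[0]/q[2],c["cy"]+c["fy"]*q[1]/q[2]
def crop(c,u0,u1,v0,v1,k,name):
    cv2.imwrite("pics/"+name,cv2.resize(c["img"][v0:v1,u0:u1,::-1],None,fx=k,fy=k,interpolation=cv2.INTER_CUBIC))
E
python3 - <<'E'
from h import *
c=load("top0")
crop(c,130,360,115,285,3.4,"c0.png")
P=cloud(c)
for n,u,v in(("leverend",249,264),("grip",246,240),("tin",333,243),("torch",188,180),("pw",299,165)):print(n,P[v,u].round(3))
for n,u,v,z in(("lidTL",131,252,0),("lidTR",370,251,0),("lidmid",250,251.5,0),("rackFL",150,200,.1),("rackFR",347,194,.1),("rackBL",150,137,.1),("nb1",147,227,.012),("nb2",184,222,.012),("nb3",191,276,.012),("nb4",153,281,.012)):print(n,plane(c,u,v,z).round(3))
# lever grip top points
m=(P[...,2]>.05)&(P[...,2]<.07)
m[:, :225]=0;m[:,270:]=0;m[:203]=0;m[270:]=0
q=P[m];print(len(q),q.min(0),q.max(0));
l=cv2.fitLine(q[:,:2].astype(np.float32),cv2.DIST_HUBER,0,.01,.01).ravel();print(l,np.degrees(np.arctan2(l[1],l[0])))
E
```

```text
leverend [0.505 0.047 0.059]
grip [0.569 0.055 0.059]
tin [ 0.565 -0.182  0.005]
torch [0.74  0.216 0.045]
pw [ 0.777 -0.091  0.049]
lidTL [0.548 0.38  0.   ]
lidTR [ 0.542 -0.284  0.   ]
lidmid [0.545 0.048 0.   ]
rackFL [0.673 0.304 0.1  ]
rackFR [ 0.681 -0.212  0.1  ]
rackBL [0.847 0.31  0.1  ]
nb1 [0.616 0.334 0.012]
nb2 [0.629 0.231 0.012]
nb3 [0.478 0.209 0.012]
nb4 [0.466 0.313 0.012]
634 [0.50028641 0.04433027 0.05024323] [0.67001271 0.07932753 0.06966461]
[0.9976291  0.06881943 0.5862849  0.06107429] 3.946182
```

View pics/c0.png

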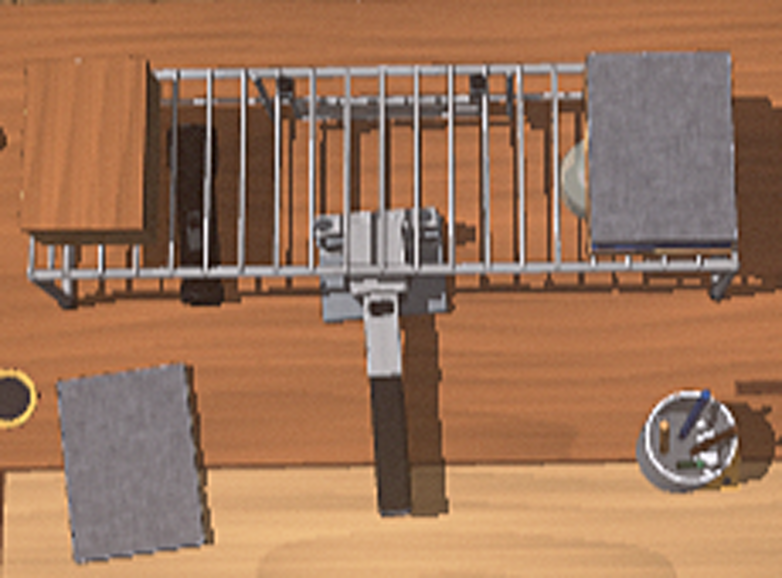

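```bash
python3 - <<'E'
from h import *
c=load("top0");P=cloud(c)
# front wire: per column lowest row with z in .09-.125 & x .66-.70
def line(q,n):
    l=cv2.fitLine(q[:,:2].astype(np.float32),cv2.DIST_HUBER,0,.001,.001).ravel();print(n,len(q),l.round(4),"deg",np.degrees(np.arctan(l[1]/l[0])).round(2) if abs(l[0])>.5 else -np.degrees(np.arctan(l[0]/l[1])).round(2), q.min(0).round(3),q.max(0).round(3))
X,Y,Z=P[...,0],P[...,1],P[...,2]
line(P[(abs(X-.682)<.012)&(Z>.085)&(Z<.115)&(Y>-.05)&(Y<.25)],"frontwire")
line(P[(abs(X-.86)<.03)&(Z>.085)&(Z<.12)&(Y>-.02)&(Y<.22)],"backwire")
for z in (.1,.105):print(z,[plane(c,130+u/3.4,115+v/3.4,z).round(4) for u,v in((30,274),(737,260),(156,76),(585,69))])
print("lid",[plane(c,130+u/3.4,115+v/3.4,0).round(4) for u,v in((210,464),(630,462))])
img=c["img"].astype(int)
m=(Z<.055)&(Z>.008)&(abs(Y-.216)<.04)&(X>.63)&(X<.84)&(img.max(-1)<70)
line(P[m],"torch")
q=P[m]
for a in np.arange(.65,.83,.015):
    s=q[abs(q[:,0]-a)<.008]
    if len(s):print(a.round(3),s[:,1].min().round(3),s[:,1].max().round(3),s[:,2].max().round(3))
s=load("side0");S=cloud(s)
for nm,A in(("top",P),("side",S)):
    m=(A[...,2]>.015)&(A[...,2]<.06)&(A[...,0]>.7)&(A[...,0]<.82)&(A[...,1]>-.18)&(A[...,1]<-.02)
    q=A[m];print(nm,len(q),q.min(0),q.max(0))
    A_=np.c_[2*q,np.ones(len(q))];print(np.linalg.lstsq(A_,(q**2).sum(1),rcond=None)[0])
    m=(A[...,2]>.03)&(A[...,2]<.075)&(A[...,0]>.79)&(A[...,0]<.87)&(A[...,1]>-.06)&(A[...,1]<.17);q=A[m];print("stop",len(q),np.percentile(q,[1,10,50,90],axis=0).round(3))
crop(s,110,330,130,300,3.4,"s0.png")
# lever edges
q=P[(X>.49)&(X<.60)&(abs(Y-.055)<.04)&(Z>.052)&(Z<.068)];line(q,"grip")
E
```

```text
frontwire 384 [0.0062 1.     0.6856 0.0993] deg -0.36 [ 0.681 -0.048  0.098] [0.694 0.25  0.115]
backwire 315 [0.0031 1.     0.8433 0.0694] deg -0.18 [ 0.83  -0.018  0.088] [0.85  0.22  0.119]
0.1 [array([0.6854, 0.3341, 0.1   ]), array([ 0.6879, -0.2119,  0.1   ]), array([0.8443, 0.2401, 0.1   ]), array([ 0.844 , -0.0987,  0.1   ])]
0.105 [array([0.6842, 0.3326, 0.105 ]), array([ 0.6867, -0.2111,  0.105 ]), array([0.8425, 0.239 , 0.105 ]), array([ 0.8422, -0.0984,  0.105 ])]
lid [array([0.547 , 0.2103, 0.    ]), array([ 0.544, -0.133,  0.   ])]
torch 468 [0.9978 0.0662 0.755  0.2204] deg 3.8 [0.679 0.199 0.009] [0.826 0.246 0.048]
0.68 0.199 0.232 0.044
0.695 0.2 0.232 0.042
0.71 0.203 0.233 0.043
0.725 0.204 0.233 0.04
0.74 0.205 0.237 0.047
0.755 0.206 0.237 0.041
0.77 0.208 0.237 0.042
0.785 0.206 0.237 0.044
0.8 0.206 0.246 0.048
0.815 0.206 0.246 0.047
top 135 [ 0.74720836 -0.09796117  0.01627284] [ 0.80778421 -0.07777911  0.05251277]
[ 0.77790569 -0.10674925  0.02177186 -0.61602943]
stop 311 [[ 0.83  -0.056  0.031]
 [ 0.831 -0.023  0.034]
 [ 0.834  0.059  0.051]
 [ 0.844  0.133  0.072]]
side 247 [ 0.73932415 -0.13943279  0.01530775] [ 0.8064423  -0.07602379  0.05645147]
[ 0.775215   -0.11039159  0.02082045 -0.61243452]
stop 321 [[ 0.827 -0.051  0.031]
 [ 0.829 -0.017  0.034]
 [ 0.832  0.067  0.052]
 [ 0.842  0.14   0.072]]
grip 362 [0.9978 0.0657 0.5503 0.0586] deg 3.77 [0.5   0.044 0.053] [0.599 0.074 0.068]
```

View pics/s0.png

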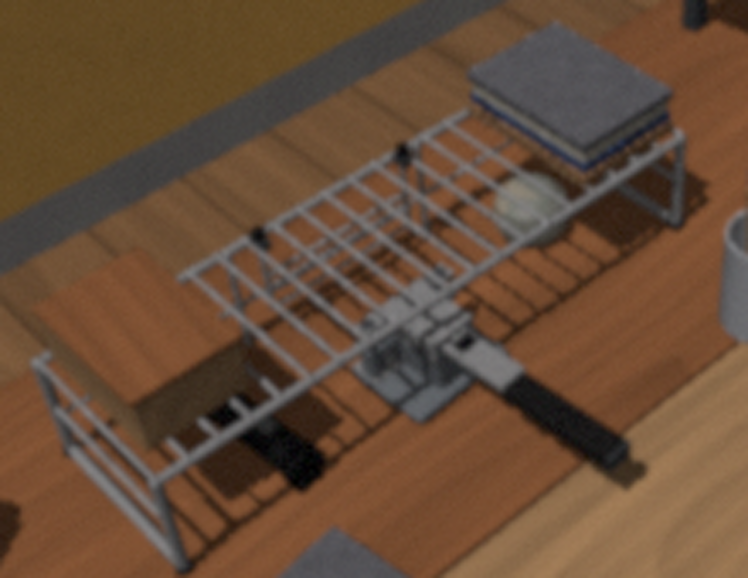

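The side view shows nothing in the way of the draw. From the two views:
- **Lever:** axis at about 183.8°, end at about (0.4995, 0.055).
- **Rack:** front at about x 0.686, yaw about -0.4°, stop face at about x 0.830.
- **Neighbours:** torch at (0.754, 0.219), paperweight at (0.776, -0.109).

Next I turn the tool and move above the lever grip.

```bash
R='{"grip":1,"slide":[0,0,0],"turn":[0,0,-0.0937]}'
python3 -m inch '[{"grip":1,"slide":[0,0,0],"turn":[0,0,-0.0937]},{"grip":1,"slide":[0,0,0],"turn":[0,0,-0.0937]},{"grip":1,"slide":[0,0,0],"turn":[0,0,-0.0937]},{"grip":1,"slide":[0,0,0],"turn":[0,0,-0.0937]},{"grip":1,"slide":[0,0,0],"turn":[0,0,-0.0937]},{"grip":1,"slide":[0,0,0],"turn":[0,0,-0.0937]},{"grip":1,"slide":[0,0,0],"turn":[0,0,-0.0937]},{"grip":1,"slide":[0,0,0],"turn":[0,0,-0.0937]},{"grip":1,"slide":[0,0,0],"turn":[0,0,-0.0937]},{"grip":1,"slide":[0,0,0],"turn":[0,0,-0.0937]}]' >/dev/null
python3 -m inch '[{"grip":1,"slide":[0,0,0],"turn":[0,0,-0.0937]},{"grip":1,"slide":[0,0,0],"turn":[0,0,-0.0937]},{"grip":1,"slide":[0,0,0],"turn":[0,0,-0.0937]},{"grip":1,"slide":[0,0,0],"turn":[0,0,-0.0937]},{"grip":1,"slide":[0,0,0],"turn":[0,0,-0.0937]},{"grip":1,"slide":[0,0,0],"turn":[0,0,-0.0937]},{"grip":1,"slide":[0,0,0],"turn":[0,0,-0.0937]},{"grip":1,"slide":[0,0,0],"turn":[0,0,-0.0937]},{"grip":1,"slide":[0,0,0],"turn":[0,0,-0.0937]},{"grip":1,"slide":[0,0,0],"turn":[0,0,-0.0937]}]'
cat >>h.py <<'E'
def st():
    s=get_state();w,x,y,z=s["tcp_rot"];from scipy.spatial.transform import Rotation as Ro
    R=Ro.from_quat([x,y,z,w]).as_matrix()
    print("t",round(s["time"],2),"p",np.round(s["ee_pos"],4),"yaw",np.degrees(np.arctan2(R[1,0],R[0,0])).round(2),"z",R[:,2].round(3),"j",np.round(s["joint_pos"],2),"F",np.round(s["wrist_force"],1),"op",round(float(s["opening"]),4),"gf",np.round(s["gripper_force"],1));return s,R
def to(*p):
    s,R=st();print("slide units",(R.T@(np.array(p)-s["ee_pos"])/.12).round(3))
E
python3 -c "
from h import *
to(.5594,.0592,.12)"
```

```text
time: 2.1
ee_pos: [0.1303, -0.4823, 0.2308]
tcp_rot: [-0.0, -0.036, 0.999, 0.001]
wrist_force: [0.3, -0.0, 0.8]
opening: 0.0854
gripper_force: 0.0
t 2.1 p [ 0.1303 -0.4823  0.2308] yaw -175.88 z [-0.     0.001 -1.   ] j [-1.31  0.24  0.    1.34 -0.   -1.38] F [ 0.3 -0.   0.8] op 0.0854 gf 0.0
slide units [-3.892  4.243  0.927]
```

```bash

python3 -m inch '[{"grip":1,"slide":[-0.15,0.17,0],"turn":[0,0,0]},{"grip":1,"slide":[-0.216,0.235,0],"turn":[0,0,0]},{"grip":1,"slide":[-0.216,0.235,0],"turn":[0,0,0]},{"grip":1,"slide":[-0.216,0.235,0],"turn":[0,0,0]},{"grip":1,"slide":[-0.216,0.235,0],"turn":[0,0,0]},{"grip":1,"slide":[-0.216,0.235,0],"turn":[0,0,0]},{"grip":1,"slide":[-0.216,0.235,0],"turn":[0,0,0]},{"grip":1,"slide":[-0.216,0.235,0],"turn":[0,0,0]},{"grip":1,"slide":[-0.216,0.235,0],"turn":[0,0,0]},{"grip":1,"slide":[-0.216,0.235,0],"turn":[0,0,0]}]' >/dev/null
python3 -m inch '[{"grip":1,"slide":[-0.216,0.235,0],"turn":[0,0,0]},{"grip":1,"slide":[-0.216,0.235,0],"turn":[0,0,0]},{"grip":1,"slide":[-0.216,0.235,0],"turn":[0,0,0]},{"grip":1,"slide":[-0.216,0.235,0],"turn":[0,0,0]},{"grip":1,"slide":[-0.216,0.235,0],"turn":[0,0,0]},{"grip":1,"slide":[-0.216,0.235,0.2],"turn":[0,0,0]},{"grip":1,"slide":[-0.216,0.235,0.2],"turn":[0,0,0]},{"grip":1,"slide":[-0.216,0.235,0.2],"turn":[0,0,0]},{"grip":1,"slide":[-0.07,0.08,0.2],"turn":[0,0,0]},{"grip":1,"slide":[0,0,0],"turn":[0,0,0]}]' >/dev/null
python3 -c "
from h import *
to(.5594,.0592,.033)
c=shoot('top','top1');crop(c,190,310,180,290,5,'c1.png')"
```

```text
t 4.1 p [0.5607 0.0579 0.1307] yaw -176.06 z [-0.008 -0.001 -1.   ] j [0.1  0.43 0.01 1.16 0.   0.03] F [-0.7 -0.6  0.9] op 0.0855 gf 0.0
slide units [0.003 0.012 0.814]
```

View pics/c1.png

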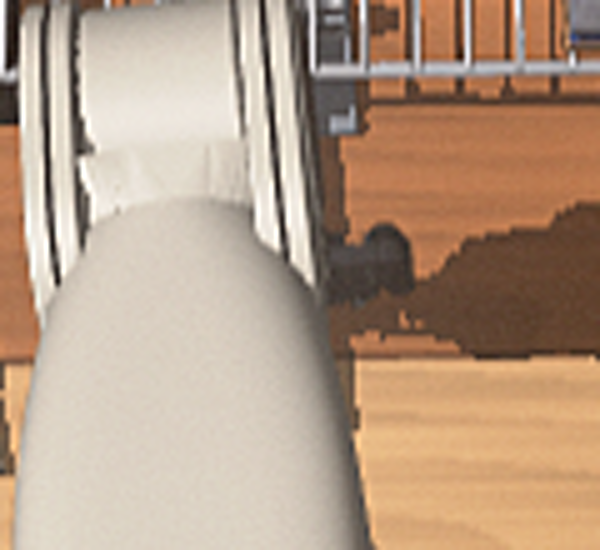

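In this view the arm hides the lever entirely, and only the base corner shows at (340,115). The state agrees with the target, so I go down and grip.

```bash

python3 -m inch '[{"grip":1,"slide":[0,0,0.2],"turn":[0,0,0]},{"grip":1,"slide":[0,0,0.2],"turn":[0,0,0]},{"grip":1,"slide":[0,0.01,0.2],"turn":[0,0,0]},{"grip":1,"slide":[0,0,0.12],"turn":[0,0,0]},{"grip":1,"slide":[0,0,0.08],"turn":[0,0,0]},{"grip":1,"slide":[0,0,0],"turn":[0,0,0]},{"grip":-1,"slide":[0,0,0],"turn":[0,0,0]},{"grip":-1,"slide":[0,0,0],"turn":[0,0,0]},{"grip":-1,"slide":[0,0,0],"turn":[0,0,0]},{"grip":-1,"slide":[0,0,0],"turn":[0,0,0]}]' >/dev/null
python3 -m inch '[{"grip":-1,"slide":[0,0,0],"turn":[0,0,0]},{"grip":-1,"slide":[0,0,0],"turn":[0,0,0]},{"grip":-1,"slide":[0,0,0],"turn":[0,0,0]},{"grip":-1,"slide":[0,0,0],"turn":[0,0,0]}]'
python3 -c "
from h import *
st()"
```

```text
time: 5.55
ee_pos: [0.563, 0.058, 0.0397]
tcp_rot: [0.0, -0.033, 0.999, 0.0]
wrist_force: [-1.4, 1.8, 4.3]
opening: 0.0247
gripper_force: 62.5
t 5.55 p [0.563  0.058  0.0397] yaw -176.19 z [ 0.001  0.001 -1.   ] j [ 0.1   0.52 -0.11  0.94  0.    0.04] F [-1.4  1.8  4.3] op 0.0247 gf 62.5
```

```bash

python3 -m inch '[{"grip":-1,"slide":[0.06,0,0],"turn":[0,0,0]},{"grip":-1,"slide":[0.12,0,0],"turn":[0,0,0]},{"grip":-1,"slide":[0.2,0,0],"turn":[0,0,0]},{"grip":-1,"slide":[0.24,0,0],"turn":[0,0,0]},{"grip":-1,"slide":[0.24,0,0],"turn":[0,0,0]},{"grip":-1,"slide":[0.24,0,0],"turn":[0,0,0]},{"grip":-1,"slide":[0.24,0,0],"turn":[0,0,0]},{"grip":-1,"slide":[0.24,0,0],"turn":[0,0,0]},{"grip":-1,"slide":[0.2,0,0],"turn":[0,0,0]},{"grip":-1,"slide":[0.1,0,0],"turn":[0,0,0]}]' 
python3 -m inch '[{"grip":-1,"slide":[0,0,0],"turn":[0,0,0.02]},{"grip":-1,"slide":[0,0,0],"turn":[0,0,0.04]},{"grip":-1,"slide":[0,0,0],"turn":[0,0,0.04]},{"grip":-1,"slide":[0,0,0],"turn":[0,0,0.04]},{"grip":-1,"slide":[0,0,0],"turn":[0,0,0.04]},{"grip":-1,"slide":[0,0,0],"turn":[0,0,0.02]},{"grip":-1,"slide":[0,0,0],"turn":[0,0,0]}]'
python3 -c "
from h import *
st()
c=shoot('top','top2');c=shoot('side','side2');crop(c,140,560,120,420,1.8,'s2.png')"
```

```text
time: 6.55
ee_pos: [0.3371, 0.0422, 0.0396]
tcp_rot: [0.001, -0.032, 0.999, -0.0]
wrist_force: [5.1, 0.5, 1.1]
opening: 0.0246
gripper_force: 61.8
time: 7.25
ee_pos: [0.339, 0.0433, 0.0397]
tcp_rot: [0.001, 0.123, 0.992, 0.001]
wrist_force: [2.3, 3.7, 1.9]
opening: 0.0245
gripper_force: 62.4
t 7.25 p [0.339  0.0433 0.0397] yaw 165.83 z [ 0.002  0.001 -1.   ] j [ 0.13  0.15 -0.69  0.74  0.    0.37] F [2.3 3.7 1.9] op 0.0245 gf 62.4
```

View pics/s2.png

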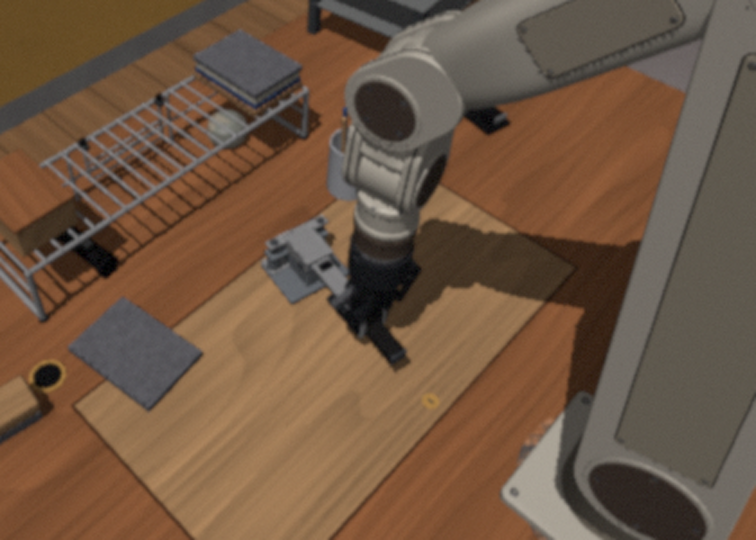

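The punch now stands clear on the lid, turned about 14°, and the other things look untouched. I release, rise and turn the tool 180° for the block grip.

```bash

python3 -m inch '[{"grip":1,"slide":[0,0,0],"turn":[0,0,0]},{"grip":1,"slide":[0,0,0],"turn":[0,0,0]},{"grip":1,"slide":[0,0,0],"turn":[0,0,0]},{"grip":1,"slide":[0,0,0],"turn":[0,0,0]},{"grip":1,"slide":[0,0,0],"turn":[0,0,0]},{"grip":1,"slide":[0,0,-0.1],"turn":[0,0,0]},{"grip":1,"slide":[0,0,-0.25],"turn":[0,0,0]},{"grip":1,"slide":[0,0,-0.3],"turn":[0,0,0]},{"grip":1,"slide":[0,0,-0.2],"turn":[0,0,0]},{"grip":1,"slide":[0,0,0],"turn":[0,0,-0.09]}]' 
python3 -m inch '[{"grip":1,"slide":[0,0,0],"turn":[0,0,-0.095]},{"grip":1,"slide":[0,0,0],"turn":[0,0,-0.095]},{"grip":1,"slide":[0,0,0],"turn":[0,0,-0.095]},{"grip":1,"slide":[0,0,0],"turn":[0,0,-0.095]},{"grip":1,"slide":[0,0,0],"turn":[0,0,-0.095]},{"grip":1,"slide":[0,0,0],"turn":[0,0,-0.095]},{"grip":1,"slide":[0,0,0],"turn":[0,0,-0.095]},{"grip":1,"slide":[0,0,0],"turn":[0,0,-0.095]},{"grip":1,"slide":[0,0,0],"turn":[0,0,-0.095]},{"grip":1,"slide":[0,0,0],"turn":[0,0,-0.095]}]' >/dev/null
python3 -m inch '[{"grip":1,"slide":[0,0,0],"turn":[0,0,-0.095]},{"grip":1,"slide":[0,0,0],"turn":[0,0,-0.095]},{"grip":1,"slide":[0,0,0],"turn":[0,0,-0.095]},{"grip":1,"slide":[0,0,0],"turn":[0,0,-0.095]},{"grip":1,"slide":[0,0,0],"turn":[0,0,-0.095]},{"grip":1,"slide":[0,0,0],"turn":[0,0,-0.095]},{"grip":1,"slide":[0,0,0],"turn":[0,0,-0.095]},{"grip":1,"slide":[0,0,0],"turn":[0,0,-0.095]},{"grip":1,"slide":[0,0,0],"turn":[0,0,-0.095]},{"grip":1,"slide":[0,0,0],"turn":[0,0,-0.005]}]'
python3 -c "
from h import *
to(.4762,.0087,.14)
c=shoot('top','top3');crop(c,170,330,180,330,4,'c3.png')
c=shoot('side','side3');crop(c,230,410,200,340,4,'s3.png')
print('exp lever end',proj(c,(.481-.21*.9696,.0074+.21*.2447,.052)))
E=c['extrinsics']
P=cloud(c);m=(P[...,2]>.063)&(P[...,2]<.075)&(P[...,0]>.4)&(P[...,0]<.56)&(abs(P[...,1])<.1)
q=P[m];print(len(q),q.min(0),q.max(0),q.mean(0))
"
```

```text
time: 8.35
ee_pos: [0.3402, 0.0429, 0.1445]
tcp_rot: [0.003, 0.052, 0.999, 0.001]
wrist_force: [0.8, -0.2, -0.7]
opening: 0.0856
gripper_force: 0.0
time: 10.35
ee_pos: [0.3374, 0.0426, 0.1412]
tcp_rot: [0.0, 0.98, -0.201, -0.0]
wrist_force: [-0.2, 0.0, -0.6]
opening: 0.0853
gripper_force: 0.0
t 10.35 p [0.3374 0.0426 0.1412] yaw -23.23 z [-0. -0. -1.] j [ 0.13 -0.01 -0.53  1.05 -0.   -2.61] F [-0.2  0.  -0.6] op 0.0853 gf 0.0
slide units [ 1.174 -0.197  0.009]
exp lever end (np.float64(360.634642653266), np.float64(318.13577067937337))
486 [ 0.40151589 -0.04346858  0.06300028] [0.52265447 0.05479742 0.0743092 ] [0.48286452 0.01357041 0.06900847]
```

View pics/s3.png

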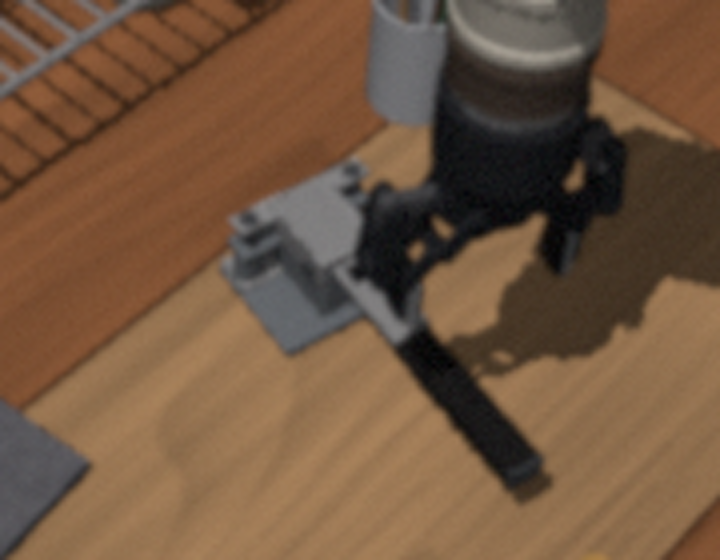

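The lever end is at crop (525,470), i.e. (361,317), within a pixel of the expected position, so the pose estimate holds. I finish the turn, move over the block and go down.

```bash

python3 -m inch '[{"grip":1,"slide":[0,0,0],"turn":[0,0,-0.05]},{"grip":1,"slide":[0,0,0],"turn":[0,0,-0.05]},{"grip":1,"slide":[0.13,0,0],"turn":[0,0,0]},{"grip":1,"slide":[0.26,0,0],"turn":[0,0,0]},{"grip":1,"slide":[0.26,0,0],"turn":[0,0,0]},{"grip":1,"slide":[0.26,0,0],"turn":[0,0,0]},{"grip":1,"slide":[0.2,-0.01,0],"turn":[0,0,0]},{"grip":1,"slide":[0.06,0,0],"turn":[0,0,0]},{"grip":1,"slide":[0,0,0],"turn":[0,0,0]},{"grip":1,"slide":[0,0,0],"turn":[0,0,0]}]' >/dev/null
python3 -c "
from h import *
to(.4743,.0092,.026)
c=shoot('side','side4');crop(c,230,410,200,340,4,'s4.png')
"
```

```text
t 11.45 p [0.4732 0.0093 0.1408] yaw -14.3 z [-0.002  0.    -1.   ] j [ 0.02  0.25 -0.23  1.1   0.   -2.87] F [-0.5 -0.   0.5] op 0.0852 gf 0.0
slide units [ 0.011 -0.002  0.957]
```

View pics/s4.png

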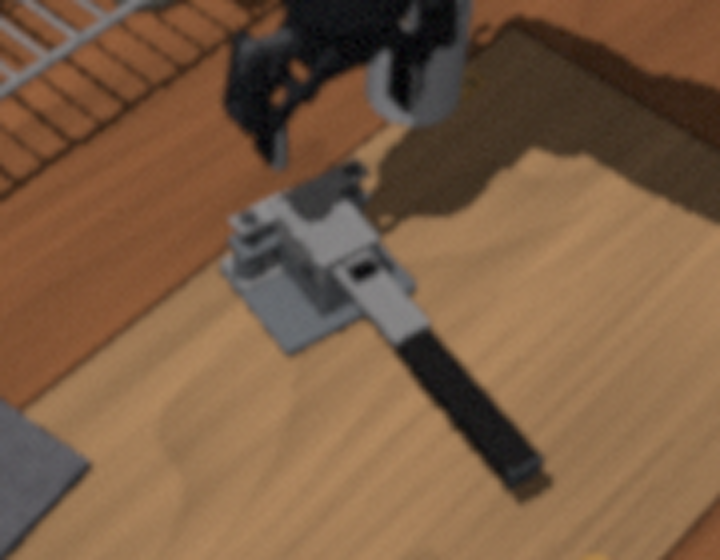

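The gripper straddles the line of the block, with its left finger at (275,150) above it. I descend and close.

```bash

python3 -m inch '[{"grip":1,"slide":[0.01,0,0.15],"turn":[0,0,0]},{"grip":1,"slide":[0,0,0.2],"turn":[0,0,0]},{"grip":1,"slide":[0,0,0.2],"turn":[0,0,0]},{"grip":1,"slide":[0,0,0.2],"turn":[0,0,0]},{"grip":1,"slide":[0,0,0.12],"turn":[0,0,0]},{"grip":1,"slide":[0,0,0.07],"turn":[0,0,0]},{"grip":1,"slide":[0,0,0],"turn":[0,0,0]},{"grip":-1,"slide":[0,0,0],"turn":[0,0,0]},{"grip":-1,"slide":[0,0,0],"turn":[0,0,0]},{"grip":-1,"slide":[0,0,0],"turn":[0,0,0]}]' 
python3 -m inch '[{"grip":-1,"slide":[0,0,0],"turn":[0,0,0]},{"grip":-1,"slide":[0,0,0],"turn":[0,0,0]},{"grip":-1,"slide":[0,0,0],"turn":[0,0,0]}]'
python3 -c "
from h import *
st()"
```

```text
time: 12.5
ee_pos: [0.4765, 0.0099, 0.0298]
tcp_rot: [-0.001, 0.992, -0.124, 0.001]
wrist_force: [-9.4, -1.1, 36.4]
opening: 0.0445
gripper_force: 57.9
time: 12.8
ee_pos: [0.4766, 0.0099, 0.0299]
tcp_rot: [-0.001, 0.992, -0.124, 0.001]
wrist_force: [-0.8, 2.4, 5.4]
opening: 0.0443
gripper_force: 63.4
t 12.8 p [0.4766 0.0099 0.0299] yaw -14.21 z [ 0.003  0.002 -1.   ] j [ 0.02  0.39 -0.37  0.81  0.   -2.87] F [-0.8  2.4  5.4] op 0.0443 gf 63.4
```

```bash

python3 -m inch '[{"grip":-1,"slide":[0,0,-0.04],"turn":[0,0,0]},{"grip":-1,"slide":[0,0,-0.06],"turn":[0,0,0]},{"grip":-1,"slide":[0,0,0],"turn":[0,0,0]},{"grip":-1,"slide":[-0.1,-0.08,0],"turn":[0,0,0]},{"grip":-1,"slide":[-0.1,-0.09,0],"turn":[0,0,0]},{"grip":-1,"slide":[-0.1,-0.08,0],"turn":[0,0,0]},{"grip":-1,"slide":[-0.1,-0.08,0],"turn":[0,0,0]},{"grip":-1,"slide":[0,0,0],"turn":[0,0,0.03]},{"grip":-1,"slide":[0,0,0],"turn":[0,0,0.06]},{"grip":-1,"slide":[0,0,0],"turn":[0,0,0.07]}]' 
python3 -m inch '[{"grip":-1,"slide":[0,0,0],"turn":[0,0,0.07]},{"grip":-1,"slide":[0,0,0],"turn":[0,0,0.07]},{"grip":-1,"slide":[0,0,0],"turn":[0,0,0.07]},{"grip":-1,"slide":[0,0,0],"turn":[0,0,0.07]},{"grip":-1,"slide":[0,0,0],"turn":[0,0,0.07]},{"grip":-1,"slide":[0,0,0],"turn":[0,0,0.07]},{"grip":-1,"slide":[0,0,0],"turn":[0,0,0.07]},{"grip":-1,"slide":[0,0,0],"turn":[0,0,0.07]},{"grip":-1,"slide":[0,0,0],"turn":[0,0,0.03]},{"grip":-1,"slide":[0,0,0],"turn":[0,0,0]}]'
python3 -c "
from h import *
st();c=shoot('side','side5');crop(c,140,440,140,365,2.6,'s5.png')"
```

```text
time: 13.8
ee_pos: [0.4377, 0.06, 0.0404]
tcp_rot: [0.0, 0.969, -0.249, -0.0]
wrist_force: [-0.2, -0.6, -8.3]
opening: 0.0442
gripper_force: 62.9
time: 14.8
ee_pos: [0.4377, 0.0598, 0.0404]
tcp_rot: [0.0, 0.757, -0.654, -0.0]
wrist_force: [1.3, -0.2, -6.7]
opening: 0.0444
gripper_force: 63.0
t 14.8 p [0.4377 0.0598 0.0404] yaw -81.68 z [-0.001 -0.    -1.   ] j [ 0.14  0.32 -0.45  0.81 -0.   -1.58] F [ 1.3 -0.2 -6.7] op 0.0444 gf 63.0
```

View pics/s5.png

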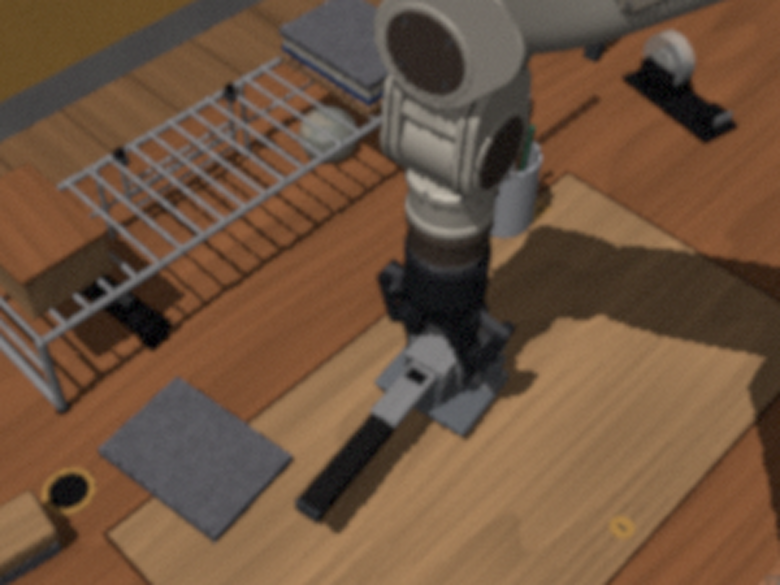

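The punch is held level, a little off the lid, and the lever at (310,505) clears the notebook. I carry on with the swing.

```bash

python3 -m inch '[{"grip":-1,"slide":[0,0,0],"turn":[0,0,0.03]},{"grip":-1,"slide":[0,0,0],"turn":[0,0,0.07]},{"grip":-1,"slide":[0,0,0],"turn":[0,0,0.07]},{"grip":-1,"slide":[0,0,0],"turn":[0,0,0.07]},{"grip":-1,"slide":[0,0,0],"turn":[0,0,0.07]},{"grip":-1,"slide":[0,0,0],"turn":[0,0,0.07]},{"grip":-1,"slide":[0,0,0],"turn":[0,0,0.07]},{"grip":-1,"slide":[0,0,0],"turn":[0,0,0.07]},{"grip":-1,"slide":[0,0,0],"turn":[0,0,0.07]},{"grip":-1,"slide":[0,0,0],"turn":[0,0,0.07]}]' >/dev/null
python3 -m inch '[{"grip":-1,"slide":[0,0,0],"turn":[0,0,0.07]},{"grip":-1,"slide":[0,0,0],"turn":[0,0,0.07]},{"grip":-1,"slide":[0,0,0],"turn":[0,0,0.07]},{"grip":-1,"slide":[0,0,0],"turn":[0,0,0.07]},{"grip":-1,"slide":[0,0,0],"turn":[0,0,0.07]},{"grip":-1,"slide":[0,0,0],"turn":[0,0,0.06]},{"grip":-1,"slide":[0,0,0],"turn":[0,0,0.027]},{"grip":-1,"slide":[0,0,0],"turn":[0,0,0]}]'
python3 - <<'E'
from h import *
st()
for n in("top","side"):
    c=shoot(n,n+"6");P=cloud(c);q=P[(P[...,2]>.055)&(P[...,2]<.085)&(P[...,0]>.53)&(P[...,0]<.66)&(abs(P[...,1]-.06)<.06)]
    print(n,len(q),q.min(0).round(3),q.max(0).round(3))
    if len(q)>20:
        l=cv2.fitLine(q[:,:2].astype(np.float32),cv2.DIST_HUBER,0,.001,.001).ravel();print(l,np.degrees(np.arctan(l[1]/l[0])))
        for a in(.56,.58,.60,.62,.64):
            s=q[abs(q[:,0]-a)<.006];print(a,s[:,1].min().round(3),s[:,1].max().round(3),np.median(s[:,2]).round(3)) if len(s) else 0
E
```

```text
time: 16.65
ee_pos: [0.4381, 0.0595, 0.0404]
tcp_rot: [-0.0, 0.003, 1.0, -0.0]
wrist_force: [-0.0, 0.3, -6.9]
opening: 0.044
gripper_force: 63.0
t 16.65 p [0.4381 0.0595 0.0404] yaw 179.62 z [-0. -0. -1.] j [ 0.13  0.32 -0.45  0.81  0.    0.14] F [-0.   0.3 -6.9] op 0.044 gf 63.0
top 418 [0.53  0.046 0.055] [0.644 0.073 0.077]
[0.99996346 0.00855168 0.585148   0.05858418] 0.48998106
0.56 0.046 0.07 0.071
0.58 0.047 0.07 0.069
0.6 0.047 0.071 0.071
0.62 0.049 0.07 0.071
0.64 0.048 0.07 0.071
side 388 [0.53  0.047 0.057] [0.645 0.075 0.077]
[0.9997955  0.02022168 0.572438   0.06451183] 1.1586962
0.56 0.049 0.073 0.071
0.58 0.048 0.074 0.071
0.6 0.049 0.075 0.071
0.62 0.049 0.074 0.071
0.64 0.049 0.074 0.071
```

```bash

python3 -m inch '[{"grip":-1,"slide":[-0.06,0,0],"turn":[0,0,0.009]},{"grip":-1,"slide":[-0.14,0,0],"turn":[0,0,0]},{"grip":-1,"slide":[-0.18,0,0],"turn":[0,0,0]},{"grip":-1,"slide":[-0.18,0,0],"turn":[0,0,0]},{"grip":-1,"slide":[-0.18,0,0],"turn":[0,0,0]},{"grip":-1,"slide":[-0.18,0,0],"turn":[0,0,0]},{"grip":-1,"slide":[-0.18,0,0],"turn":[0,0,0]},{"grip":-1,"slide":[-0.14,0,0],"turn":[0,0,0]},{"grip":-1,"slide":[-0.1,0,0],"turn":[0,0,0]},{"grip":-1,"slide":[-0.04,0,0],"turn":[0,0,0]}]' >/dev/null
python3 -m inch '[{"grip":-1,"slide":[0,0,0],"turn":[0,0,0]},{"grip":-1,"slide":[0,0,0.03],"turn":[0,0,0]},{"grip":-1,"slide":[0,0,0.03],"turn":[0,0,0]},{"grip":-1,"slide":[0,0,0],"turn":[0,0,0]}]'
python3 - <<'E'
from h import *
st()
c=shoot("top","top7");P=cloud(c);q=P[(P[...,2]>.042)&(P[...,2]<.085)&(P[...,0]>.70)&(P[...,0]<.85)&(abs(P[...,1]-.06)<.02)]
print(len(q))
crop(c,130,360,115,285,3.4,"c7.png")
E
```

```text
time: 18.15
ee_pos: [0.6025, 0.0557, 0.0323]
tcp_rot: [-0.001, 0.011, 1.0, -0.0]
wrist_force: [0.2, -0.3, -7.1]
opening: 0.0445
gripper_force: 62.9
t 18.15 p [0.6025 0.0557 0.0323] yaw 178.74 z [-0.002 -0.    -1.   ] j [0.09 0.6  0.   0.98 0.   0.11] F [ 0.2 -0.3 -7.1] op 0.0445 gf 62.9
189
```

View pics/c7.png

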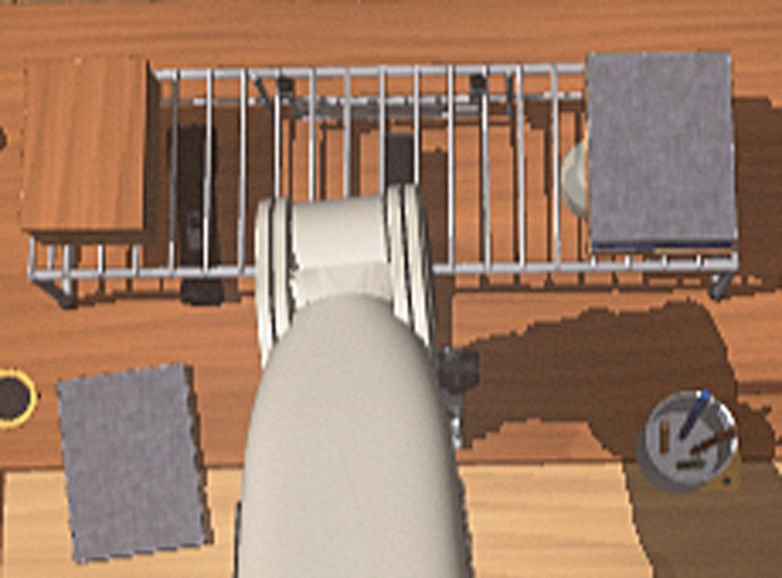

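```bash
python3 - <<'E'
from h import *
c=load("top7")
for u in(387,400,413):print(plane(c,130+u/3.4,115+133/3.4,.064).round(4))
P=cloud(c);img=c["img"].astype(int)
m=(P[...,2]>.05)&(P[...,2]<.075)&(P[...,0]>.74)&(P[...,0]<.82)&(abs(P[...,1]-.06)<.035)
q=P[m]
for a in(.75,.76,.77,.78,.79,.8,.81):
    s=q[abs(q[:,0]-a)<.006];print(a,len(s),s[:,1].min().round(3),s[:,1].max().round(3)) if len(s) else 0
# centre of grip relative to rack: front wire / paperweight / torch in same image
c0=load("top0")
print(plane(c0,130+562/3.4,115+180/3.4,.03),plane(c0,130+216/3.4,115+150/3.4,.02),plane(c0,130+288/3.4,115+108/3.4,.07),plane(c0,130+512/3.4,115+103/3.4,.07))
E
```

```text
[0.8059 0.0601 0.064 ]
[0.8057 0.0496 0.064 ]
[0.8056 0.0391 0.064 ]
0.76 4 0.048 0.063
0.77 35 0.041 0.063
0.78 38 0.041 0.063
0.79 36 0.041 0.063
0.8 36 0.041 0.063
0.81 19 0.041 0.062
[ 0.77421781 -0.08138282  0.03      ] [0.80789259 0.20631248 0.02      ] [0.82633613 0.13947561 0.07      ] [ 0.82736282 -0.04100545  0.07      ]
```

```bash

python3 -m inch '[{"grip":-1,"slide":[0,0.02,0],"turn":[0,0,-0.0065]},{"grip":-1,"slide":[0,0.022,0],"turn":[0,0,0]},{"grip":-1,"slide":[0,0,0.02],"turn":[0,0,0]},{"grip":-1,"slide":[0,0,0.012],"turn":[0,0,0]},{"grip":-1,"slide":[0,0,0],"turn":[0,0,0]},{"grip":-1,"slide":[0,0,0],"turn":[0,0,0]}]'
python3 -m inch '[{"grip":-1,"slide":[-0.03,0,0],"turn":[0,0,0]},{"grip":-1,"slide":[-0.03,0,0],"turn":[0,0,0]},{"grip":-1,"slide":[-0.03,0,0],"turn":[0,0,0]},{"grip":-1,"slide":[-0.03,0,0],"turn":[0,0,0]}]'
python3 - <<'E'
from h import *
st()
E
```

```text
time: 18.8
ee_pos: [0.6044, 0.061, 0.0301]
tcp_rot: [0.0, 0.006, 1.0, 0.0]
wrist_force: [-0.9, 2.0, -2.3]
opening: 0.0447
gripper_force: 63.5
time: 19.2
ee_pos: [0.618, 0.0601, 0.03]
tcp_rot: [-0.001, 0.006, 1.0, -0.0]
wrist_force: [-5.7, 0.1, 2.8]
opening: 0.0443
gripper_force: 63.8
t 19.2 p [0.618  0.0601 0.03  ] yaw 179.29 z [-0.001 -0.001 -1.   ] j [ 0.1   0.62  0.05  1.   -0.    0.11] F [-5.7  0.1  2.8] op 0.0443 gf 63.8
```

Friction while sliding is only about 5 N. Now fine steps towards the stop.

```bash

python3 -m inch '[{"grip":-1,"slide":[-0.015,0,0],"turn":[0,0,0]},{"grip":-1,"slide":[-0.015,0,0],"turn":[0,0,0]},{"grip":-1,"slide":[-0.015,0,0],"turn":[0,0,0]}]' | grep -E "ee_pos|force"
python3 -m inch '[{"grip":-1,"slide":[-0.01,0,0],"turn":[0,0,0]},{"grip":-1,"slide":[-0.01,0,0],"turn":[0,0,0]}]'| grep -E "ee_pos|force"
python3 - <<'E'
from h import *
c=shoot("top","top8");P=cloud(c)
q=P[(P[...,2]>.05)&(P[...,2]<.075)&(P[...,0]>.74)&(P[...,0]<.85)&(abs(P[...,1]-.06)<.035)]
for a in(.77,.78,.79,.8,.81,.82,.83):
    s=q[abs(q[:,0]-a)<.006];print(a,len(s),s[:,1].min().round(3),s[:,1].max().round(3)) if len(s) else 0
E
```

```text
ee_pos: [0.6233, 0.0601, 0.03]
wrist_force: [-7.0, 0.6, 4.5]
gripper_force: 64.1
ee_pos: [0.6233, 0.0601, 0.03]
wrist_force: [-14.5, 0.1, 10.0]
gripper_force: 64.6
0.79 3 0.068 0.071
0.8 30 0.046 0.071
0.81 35 0.046 0.071
0.82 39 0.046 0.071
0.83 77 0.026 0.09
```

The TCP stopped at x 0.6233 while the force rose from 7 to 14.5 N, so the lever has met the stop. I ease off the push, release and rise.

```bash

python3 -m inch '[{"grip":-1,"slide":[0.014,0,-0.01],"turn":[0,0,0]},{"grip":-1,"slide":[0,0,0],"turn":[0,0,0]},{"grip":-1,"slide":[0,0,0],"turn":[0,0,0]}]' | grep -E "ee_pos|force"
python3 -m inch '[{"grip":1,"slide":[0,0,0],"turn":[0,0,0]},{"grip":1,"slide":[0,0,0],"turn":[0,0,0]},{"grip":1,"slide":[0,0,0],"turn":[0,0,0]},{"grip":1,"slide":[0,0,0],"turn":[0,0,0]},{"grip":1,"slide":[0,0,0],"turn":[0,0,0]},{"grip":1,"slide":[0,0,-0.1],"turn":[0,0,0]},{"grip":1,"slide":[0,0,-0.25],"turn":[0,0,0]},{"grip":1,"slide":[0,0,-0.3],"turn":[0,0,0]},{"grip":1,"slide":[0,0,-0.3],"turn":[0,0,0]},{"grip":1,"slide":[0.1,0,-0.3],"turn":[0,0,0]}]'
python3 -m inch '[{"grip":1,"slide":[0.3,0,0],"turn":[0,0,0]},{"grip":1,"slide":[0.3,0,0],"turn":[0,0,0]},{"grip":1,"slide":[0.3,0,0],"turn":[0,0,0]},{"grip":1,"slide":[0.3,0,0],"turn":[0,0,0]},{"grip":1,"slide":[0.3,0,0],"turn":[0,0,0]},{"grip":1,"slide":[0.3,0,0],"turn":[0,0,0]},{"grip":1,"slide":[0.2,0,0],"turn":[0,0,0]},{"grip":1,"slide":[0,0,0],"turn":[0,0,0]},{"grip":1,"slide":[0,0,0],"turn":[0,0,0]}]' |grep -E "time|ee_pos|force"
python3 - <<'E'
from h import *
c=shoot("top","top9");P=cloud(c);crop(c,130,360,115,285,3.4,"c9.png");shoot("side","side9")
def edges(q,xs):
    for a in xs:
        s=q[abs(q[:,0]-a)<.006]
        if len(s):print(a,len(s),s[:,1].min().round(3),s[:,1].max().round(3),np.median(s[:,2]).round(3))
edges(P[(P[...,2]>.05)&(P[...,2]<.078)&(P[...,0]>.54)&(P[...,0]<.85)&(abs(P[...,1]-.06)<.07)],np.arange(.57,.85,.02))
E
```

```text
ee_pos: [0.6233, 0.0601, 0.0301]
wrist_force: [-6.2, 0.2, -1.3]
gripper_force: 63.5
time: 21.05
ee_pos: [0.6135, 0.0606, 0.183]
tcp_rot: [0.001, 0.006, 1.0, 0.0]
wrist_force: [0.4, 0.5, -0.1]
opening: 0.0855
gripper_force: 0.0
time: 21.95
ee_pos: [0.3732, 0.0636, 0.1819]
wrist_force: [0.9, 0.2, -1.1]
gripper_force: 0.0
0.59 116 0.012 0.107 0.068
0.61 72 0.038 0.081 0.07
0.63 75 0.038 0.081 0.07
0.65 70 0.036 0.084 0.069
0.67 44 0.046 0.074 0.063
0.6900000000000001 29 0.046 0.074 0.062
0.7100000000000001 34 0.046 0.071 0.061
0.7300000000000001 36 0.047 0.071 0.06
0.7500000000000001 35 0.046 0.071 0.06
0.7700000000000001 36 0.046 0.071 0.06
0.7900000000000001 39 0.046 0.071 0.061
0.8100000000000002 33 0.046 0.071 0.06
0.8300000000000002 156 -0.009 0.13 0.063
```

View pics/c9.png

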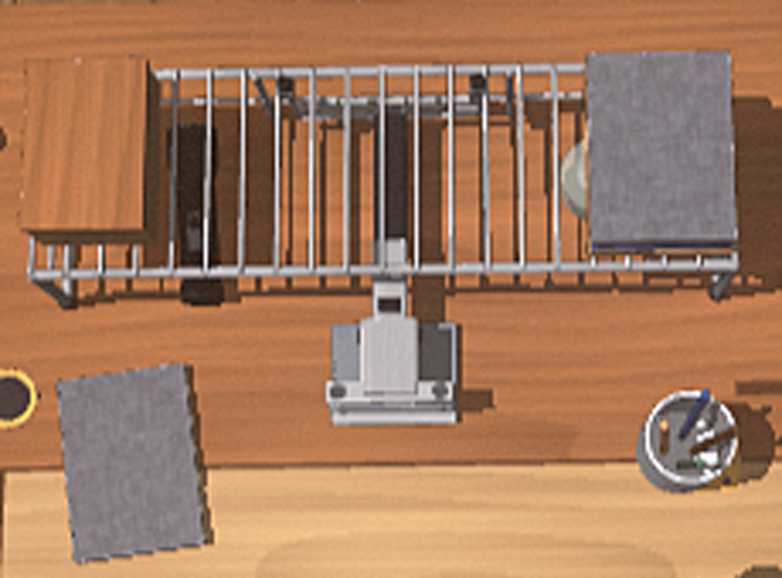

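The punch stands flat with its lever straight in under the rack, the tip at the stop (395,110). The base edge at row 423 is well clear of the lid line at row 464, and the neighbours have not moved.

```bash
python3 -c "
from cell import *
print(finish_job())"
```

```text
the job is handed in; nothing more can be done
None
```

The punch is turned round and handed in after about 22 s: lever first under the rack, midway between torch and paperweight, resting against the stop, flat, clear of the lid, and nothing else seen to move.

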